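# Fit the slotted plate under the lips of the bench bath

### The arm

A 6-joint arm with a two-finger parallel gripper is mounted at the origin on a cart in front of the work surface, level with it; the furniture and walls round the work are solid. World frame = base frame: x ahead of the robot, y to its left, z up, the work surface at z = 0. Lengths are in mm, angles in rad, forces in N, time in s.
With the tool pointing down it reaches from about 400 to 925 mm from the base axis. Payload 3.4 kg.
Tool frame: the origin (TCP) lies at the very end of the fingers, on their centre line; the grasp point (between the pads) lies 19 mm behind it; y points along the fingers, z is the direction in which the jaws open and shut, and the axes are right-handed (so a half turn about y gives the same grasp; the last joint's range is limited). The gripper opens to 85 mm and grips with 20 to 120 N. Pads are 22 mm wide; open, the fingers measure 114 mm over their backs; the gripper's body (76 mm by 85 mm) begins 54 mm behind the grasp point. The pads swing forward as they close: fully open they stand 13 mm farther back than shut.
Start: joints at [-1.23, 0.307, 1.506, -0, 1.328, -0.073], TCP at [231.18, -526.485, 231.305] pointing down, gripper open.
Joint ranges: [-3.12, 3.12], [-1.05, 2.28], [0.14, 2.33], [-1.42, 4.57], [0.1, 2.73], [-2.68, 2.68]. Speed limits (rad/s): [2.57, 2.57, 3.14, 3.14, 3.14, 3.14].

### API

Orientations are given as [roll, pitch, yaw] about the fixed x, y, z axes, in that order (R = Rz(yaw) Ry(pitch) Rx(roll)).
In Python, from plant import manip, claw, kinematics, monitor, read_camera, calibration, order gives the robot as it stands. The module is installed in compiled form; this text tells all that it offers. Calls block until the motion is done:
- manip.move_ptp(position, orientation): joint-space move of the TCP to a pose.
- manip.move_straight(position, orientation=None, max_speed=150, stop_force=None): straight line of the TCP; orientation=None keeps the orientation; max_speed is the mean speed in mm/s. With stop_force (N) it stops when the force on the tool has changed by that much, and returns True; else False.
- manip.movej(angles): joint-space move.
- claw.gripper_to(opening, squeeze=None): finger opening in mm; squeeze is the grip in N (None keeps the last); returns when the fingers have stopped.
- manip.wait(seconds).
- kinematics.solve_ik(position, orientation): joint angles nearest the present ones, or None.
- monitor.observe(): the state.
- read_camera(name): name is "side" or "top" or "wrist"; returns (picture, depth): 384x512x3 uint8, red, green, blue; 384x512 float32, mm along the optical axis (not along the pixel's ray), 0 where there is no reading.
- calibration(name): a dict with "fov_y" (degrees; the focal length in pixels is half the picture's height over the tangent of half this angle, whatever the lens; pixels are square), "cx", "cy" (the principal point, pixels), "world_from_camera" (4x4, takes a point from camera to world coordinates). Camera axes: x right, y down, z forward; pixel columns grow to the right and rows downward; lengths in mm; the calibration is good to about 2 mm. A picture is of the moment at which its call begins: read the wrist's pose just before it. calibration takes no time and is no camera call; for the wrist camera it gives the pose at the moment of the call.
A pose or a line that the arm cannot do raises manip.IKError and nothing moves.
- order.finish_job(): hands the job in, once; it reports no verdict.
The state is a dict: "t": time; "qpos": joint angles; "joint_velocities": joint speeds; "joint_torque": joint torques, N m; "ee_pos": TCP position; "orientation": TCP orientation; "contact_force": force on the tool from outside, world axes, zero at the start; "wrist_torque": the same for the moment, N m; "gripper_width": finger opening in mm.
Only numpy, scipy, OpenCV 4.12 (cv2) and the standard library are available. Lean on these libraries where they do the work, as an engineer would, in place of code of your own. Each camera call takes 0.05 s, during which the arm holds its last target.

### The job

Get the small dry bench bath ready: first take the bottle off the slotted steel plate and stand it upright on the worktop, clear of the bath. Then fit the plate in the bath, handle up: it is longer than the mouth, so pass it in tilted, one end first under the turned-in lip, and lower it, without dropping it, until it lies flat on the two ledges inside with both ends under the lips. Let go of everything, do not tip the bottle over, and leave the other things on the worktop where they are.

Things in the scene. Friction and masses are not known exactly. Their poses are not given: they have to be found in the camera images.
- bath: Open-topped white bath with steel lining, fixed to the worktop, 192 mm (its x) x 122 mm (y) x 116 mm high; origin at the centre of its underside, z up. A black dial on its -x end stands out 11 mm. Both ends are alike inside, so either end of the plate can go in first. Inside, the cavity is 180 mm long (x -90 to +90 mm) and 110 mm wide (y -55 to +55 mm).
- bath_mouth (a point): Centre of the bath's mouth, 116 mm above its underside; axes as the bath's. At each end a flat steel lip 6 mm thick (110 to 116 mm above the underside) turns inward 20 mm over the cavity, so the mouth is only 140 mm long (x) and 110 mm wide (y). The plate cannot pass the lips at a tilt below about 24 degrees; 32 to 36 degrees gives good room.
- bath_seat (a point): Centre point between the two ledges at their height, 20 mm above the bath's underside; axes as the bath's. A ledge 14 mm long lies along the foot of each end wall, over the whole width; the floor between is 15 mm lower. The plate's origin comes here when it lies home; it then has 10 mm play in all in length and in width.
- plate: Loose slotted steel plate 170 mm (its x) x 100 mm (y) x 8 mm thick, 0.2 to 0.4 kg, with an upright handle in the middle, 108 mm high in all. Origin at the centre of the plate's underside, z up towards the handle. Both ends are alike. It starts flat on the worktop with the bottle standing on it.
- plate_bar (a point): Centre of the plate's handle bar, 98 mm above the plate's underside; axes as the plate's. The flat bar is 76 mm long (y), 10 mm thick (x) and 20 mm high; under it two posts 10 x 8 mm stand 34 mm either side of the middle (y).
- bottle: White round bottle with a white ribbed cap, 46 mm across, 100 mm tall (straight to about 60 mm), 0.1 kg; origin at the centre of its underside, z up. It starts upright on the plate, 54 to 60 mm from the handle towards +x of the plate. The worktop begins at x = 0.33 m; all round bath and plate it is free but for the things listed and a grey hose at y = -0.13 to -0.07 m.
- tall_bottle: bystander: white bottle 50 mm across, 135 mm tall; origin at the centre of its underside
- short_bottle: bystander: white bottle 40 mm across, 85 mm tall; origin at the centre of its underside
- jar_far: bystander: white specimen jar 41 mm across, 58 mm tall, towards the back; origin at the centre of its underside
- jar_near: bystander: white specimen jar 41 mm across, 58 mm tall, near the front edge; origin at the centre of its underside
- sachet: bystander: flat grey packet 56 x 100 x 9 mm; origin at the centre of its underside
- pen_pot: bystander: pot of pens 80 mm across, 145 mm tall, on the strip in front of the analyser; origin at the centre of its underside
- tape: bystander: roll of tape 93 mm across, 48 mm tall, on the strip in front of the analyser; origin at the centre of its underside
Not all that is in view belongs to the job. What is shaped like the bottle but orange is not meant.

How it is judged (in metres and radians):
On the way:
1. the bottle stands upright on the worktop, off the plate and clear of the bath (height (world z) of bottle between -0.006 and 0.004 m and angle between bottle's own z axis and vertical below 0.1 rad and horizontal distance between bottle and bath above 0.08 m and linear speed of bottle below 0.03 m/s), for 0.2 s.
At the end, for the whole second after the job is handed in: The plate rests on both ledges in the bath, handle up: underside 20 +-4 mm above the bath's underside, tilt under 3 degrees, centred within 10 mm. The bottle stands upright on the worktop, its centre over 0.08 m from the bath's centre. Both are released and at rest (all of step 1 and z of plate in the frame of bath between 0.016 and 0.024 m and x of plate in the frame of bath between -0.01 and 0.01 m and y of plate in the frame of bath between -0.01 and 0.01 m and angle between plate's own z axis and vertical below 0.05 rad and angle between the x axis of plate and the x axis of bath, either way round below 0.12 rad and linear speed of plate below 0.02 m/s and angular speed of plate below 0.1 rad/s and contact force between the fingers and plate below 0.1 N and contact force between the fingers and bottle below 0.1 N); the robot touches nothing.
It fails at once if the bottle is tipped over (angle between bottle's own z axis and vertical above 0.7 rad).
It fails at once if the plate is dropped: it moves faster than 0.5 m/s while no finger touches it (linear speed of plate above 0.5 m/s and contact force between the fingers and plate below 0.05 N).
It fails at once if another thing on the worktop is moved by more than 30 mm (distance of any of tall_bottle, short_bottle, jar_far, jar_near, sachet, pen_pot, tape from where it was at the start of the episode above 0.03 m).
It also fails if it takes over 67 s, if anything falls off the work surface, if the arm or the gripper's body presses on something with over 40 N, if the wrist force passes 120 N, or if a joint passes its speed limit or range.

## Working session

There is one attempt and no reset: what is moved stays moved. The work goes in short steps, each a Python script; the robot and the scene stay as the last script left them, time stands still between calls to the robot, and variables do not carry over. Pictures are saved under pics/ and viewed, and the job is handed in when it is done.

```bash
mkdir -p pics; ls
cat > h.py <<'E'
import numpy as np, cv2
from plant import manip, claw, kinematics, monitor, read_camera, calibration, order
def snap(n,tag):
    p,d=read_camera(n); c=calibration(n)
    cv2.imwrite(f'pics/{tag}.png',cv2.cvtColor(p,cv2.COLOR_RGB2BGR)); np.savez(f'pics/{tag}.npz',p=p,d=d,T=np.array(c['world_from_camera']),f=192/np.tan(np.radians(c['fov_y'])/2),cx=c['cx'],cy=c['cy'])
    return p,d,c
def load(tag): return np.load(f'pics/{tag}.npz')
def cloud(z):
    d=z['d'];h,w=d.shape;u,v=np.meshgrid(np.arange(w),np.arange(h))
    P=np.stack([(u-z['cx'])/z['f']*d,(v-z['cy'])/z['f']*d,d],-1)
    W=P@z['T'][:3,:3].T+z['T'][:3,3]; W[d==0]=np.nan; return W
def ray(z,u,v,h):
    r=z['T'][:3,:3]@np.array([(u-z['cx'])/z['f'],(v-z['cy'])/z['f'],1]); o=z['T'][:3,3]
    return o+r*(h-o[2])/r[2]
E
python3 - <<'E'
from h import *
for n in ['side','top','wrist']:
    p,d,c=snap(n,n+'0'); print(n,c['fov_y'],c['cx'],c['cy'],np.round(c['world_from_camera'],3).tolist(),(d==0).mean())
print(monitor.observe())
E
```

```text
pics
side 50.19896301534299 257.6323605503805 187.42909337850205 [[0.944, -0.154, 0.293, 143.667], [-0.331, -0.429, 0.84, -1371.836], [-0.004, -0.89, -0.456, 757.93], [0.0, 0.0, 0.0, 1.0]] 0.0038401285807291665
top 50.60481394031132 251.5164492353525 193.21108078594622 [[-0.013, -0.986, 0.163, 342.437], [-1.0, 0.013, -0.002, -187.336], [-0.0, -0.163, -0.987, 1432.101], [0.0, 0.0, 0.0, 1.0]] 0.0038960774739583335
wrist 65.89471135107358 258.30889500898553 195.40707132206825 [[0.402, -0.882, -0.246, 292.608], [-0.916, -0.388, -0.106, -498.972], [-0.002, 0.268, -0.964, 373.07], [0.0, 0.0, 0.0, 1.0]] 0.004007975260416667
{'t': 0.15, 'qpos': array([-1.23049148e+00,  3.07396566e-01,  1.50731661e+00,  3.40539223e-05,
        1.32839063e+00, -7.34778435e-02]), 'joint_velocities': array([-0.00069432, -0.00316978, -0.0045715 , -0.00050216, -0.00064797,
       -0.00035614]), 'joint_torque': array([ 7.78871545e-04, -4.57975674e+01, -2.52220219e+01,  1.26440111e-05,
        8.51749530e-03,  1.79409000e-05]), 'ee_pos': array([ 231.02825774, -526.00546905,  230.61667541]), 'orientation': array([-1.57230097e+00,  1.43892962e-04, -2.72781827e+00]), 'contact_force': array([-0.44856378,  0.04062927, -0.03054819]), 'wrist_torque': array([ 0.03998562, -0.01248284, -0.02464533]), 'gripper_width': 85.23141998455556}
```

View pics/side0.png

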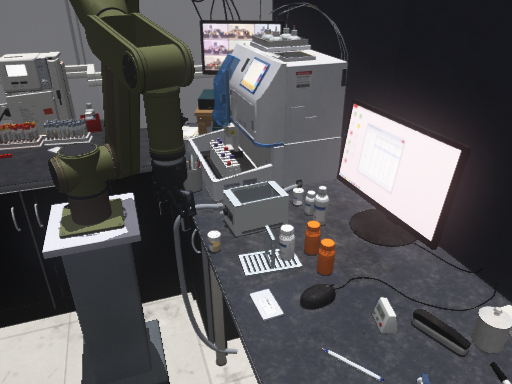

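View pics/top0.png

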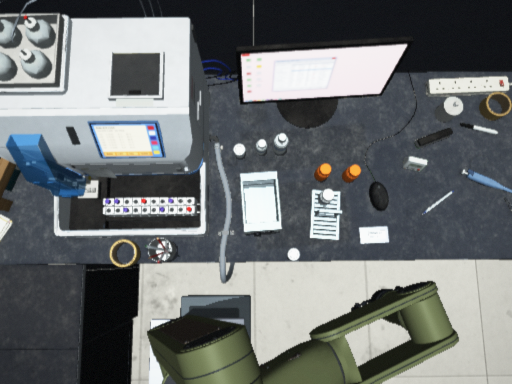

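View pics/wrist0.png

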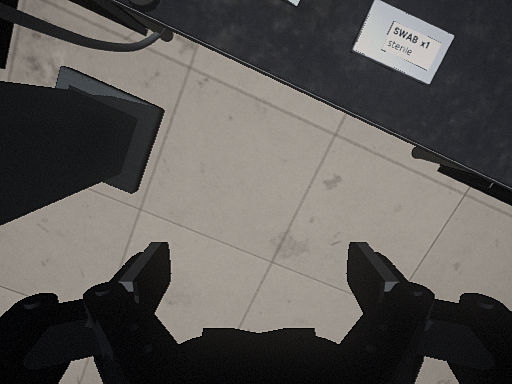

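The side view shows the bath at (255,205), the slotted plate at (270,262) with a white bottle on it at (287,240), orange bottles at (313,238) and (327,257), and white bottles behind the bath at (298–320,200). The top view shows the bath at (261,203), the plate at (325,214) and the bottle at (327,196). The wrist view shows only the floor and the sachet.

Candidates for the bottle (top-view pixels):
- White on the plate: (327,196)
- White: (238,150), (262,145), (281,140), (293,254)
- Orange: (323,171), (352,172)

I choose (327,196), which is white and stands on the plate. I'll check it in a close crop.

Run:
```python
from h import *
im=cv2.imread('pics/top0.png')[130:270,215:395]; cv2.imwrite('pics/crop_t0.png',cv2.resize(im,None,fx=4,fy=4,interpolation=cv2.INTER_CUBIC))
im=cv2.imread('pics/side0.png')[170:310,195:355]; cv2.imwrite('pics/crop_s0.png',cv2.resize(im,None,fx=4,fy=4,interpolation=cv2.INTER_CUBIC))
```

```text
(no output)
```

View pics/crop_t0.png

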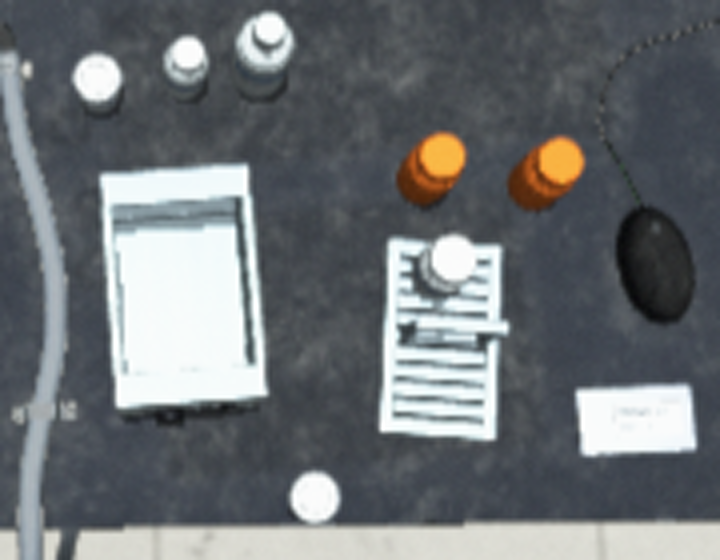

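View pics/crop_s0.png

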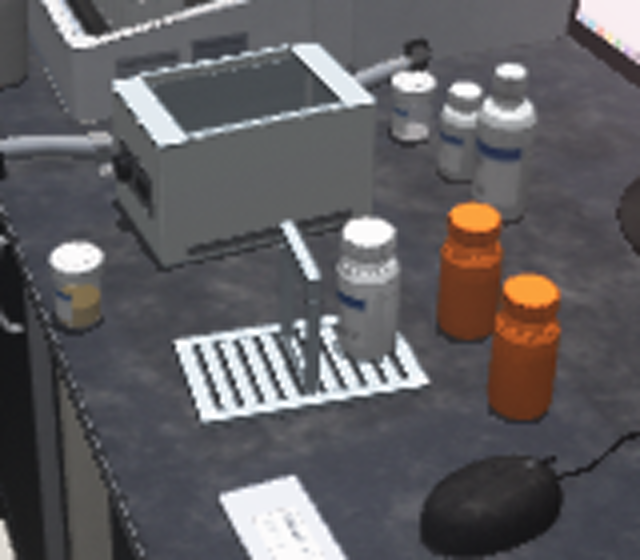

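The crops confirm it: the white, ribbed-cap bottle stands on the plate beyond the handle, the orange ones stand beside it, and the bath's dial faces the robot. Now I'll measure.

Run:
```python
from h import *
z=load('top0');W=cloud(z);p=z['p'].astype(int)
def report(n,m):
    q=W[m]; q=q[~np.isnan(q[:,0])]
    print(n,len(q),'med',np.round(np.median(q,0),1),'min',np.round(np.percentile(q,2,0)),'max',np.round(np.percentile(q,98,0)))
    return q
X,Y,Z=W[...,0],W[...,1],W[...,2]
v,u=np.mgrid[:384,:512]
print('table z',np.nanmedian(Z[230:250,330:345]))
reg=(u>236)&(u<290)&(v>165)&(v<238)
r=report('bath rim',reg&(Z>105)&(Z<130)); rc=cv2.minAreaRect(r[:,:2].astype(np.float32));print(rc)
for t,s in (('bath',reg&(Z>100)&(Z<130)),):
    print(cv2.minAreaRect(np.c_[X[s],Y[s]].astype(np.float32)))
reg=(u>305)&(u<350)&(v>182)&(v<245)
b=report('plate',reg&(Z>3)&(Z<20)); print(cv2.minAreaRect(b[:,:2].astype(np.float32)))
r=report('bar',reg&(Z>95)&(Z<115)&(v>203)); print(cv2.minAreaRect(r[:,:2].astype(np.float32)))
r=report('cap',reg&(Z>85)&(v<203)); print(cv2.minAreaRect(r[:,:2].astype(np.float32)))
for n,(a,c) in dict(jarfar=(238,150),short=(262,145),tall=(281,140),jarnear=(293,254),o1=(325,169),o2=(354,170)).items():
    s=(abs(u-a)<10)&(abs(v-c)<10)&(Z>45); report(n,s)
```

```text
table z 1.4318417306017182
bath rim 779 med [ 525.2 -218.7  116.6] min [ 439. -281.  109.] max [ 628. -156.  122.]
((534.4954223632812, -218.05770874023438), (192.5172576904297, 122.01960754394531), 3.5400688648223877)
((534.4954223632812, -218.05770874023438), (192.5172576904297, 122.01960754394531), 3.5400688648223877)
plate 1119 med [ 483.  -448.9    7. ] min [ 400. -528.    3.] max [ 605. -385.   15.]
((503.6850280761719, -458.44793701171875), (154.4924774169922, 219.03404235839844), 88.10122680664062)
bar 78 med [ 498.8 -446.3  107.5] min [ 492. -481.   97.] max [ 506. -410.  112.]
((499.2127685546875, -446.0097351074219), (73.75790405273438, 10.384456634521484), 85.2107162475586)
cap 121 med [ 552.8 -440.2  107.2] min [ 536. -459.   88.] max [ 572. -425.  113.]
((554.3108520507812, -441.6887512207031), (35.944400787353516, 38.22112274169922), 89.00907897949219)
jarfar 111 med [ 723.9 -148.2   57.9] min [ 707. -166.   48.] max [ 745. -131.   64.]
short 112 med [ 732.9 -224.7   77.3] min [ 720. -243.   47.] max [ 751. -208.   89.]
tall 206 med [ 735.8 -289.6  102.3] min [ 721. -313.   51.] max [ 759. -269.  138.]
jarnear 120 med [ 361.8 -326.    58.3] min [ 342. -345.   52.] max [ 379. -309.   64.]
o1 178 med [ 637.4 -433.    96.7] min [ 621. -454.   48.] max [ 660. -415.  105.]
o2 187 med [ 632.8 -530.5   96.7] min [ 615. -553.   50.] max [ 655. -515.  105.]
```

```bash
cat >> h.py <<'E'
from scipy.spatial.transform import Rotation as Ro
def ori(jaw, fing=(0,0,-1)):
    """rpy for jaw direction (z tool) and finger direction (y tool)"""
    y=np.array(fing,float);y/=np.linalg.norm(y);z=np.array(jaw,float);z-=y*(z@y);z/=np.linalg.norm(z);x=np.cross(y,z)
    return Ro.from_matrix(np.c_[x,y,z]).as_euler('xyz')
E
python3 - <<'E'
from h import *
z=load('top0');W=cloud(z)
# plate corners by rays, crop/4+offset, pixel centres
for (a,b,h) in [(388,238,8),(500,243,8),(497,438,8),(380,430,8)]:
    print(np.round(ray(z,a/4+215-.4,b/4+130-.4,h),1))
m=(W[...,0]>600)&(W[...,0]<850)&(W[...,1]<-300)&(W[...,1]>-600)&(W[...,2]>110)
q=W[m];print('monitor',q[:,0].min(),np.percentile(q,[1,50],axis=0) if len(q) else 0)
# IK checks
for jaw in [(0,1,0),(0,-1,0)]:
    for p in [(554,-441,43),(700,-375,37)]:
        print(jaw,p,np.round(kinematics.solve_ik(p,ori(jaw)),2))
c,s=np.cos(np.radians(3.5)),np.sin(np.radians(3.5))
for jaw in (1,-1):
  for th in (-34,34,0):
    t=np.radians(th); ex=np.array([c,s,0])
    # plate pitch t about bath y: x axis-> ex cos - z sin ; up -> ex sin + z cos
    px=ex*np.cos(t)-np.array([0,0,1])*np.sin(t); pz=ex*np.sin(t)+np.array([0,0,1])*np.cos(t)
    g=np.array([534,-218,150.])+ 98*pz - 19*pz
    q=kinematics.solve_ik(g,ori(jaw*px,-pz)); print(jaw,th,None if q is None else np.round(q,2))
E
```

```text
[ 590.2 -404.1    8. ]
[ 584.4 -503.5    8. ]
[ 412.  -492.6    8. ]
[ 420.2 -390.8    8. ]
monitor 736.4033345377472 [[ 736.5232042  -303.5222474   127.73500842]
 [ 746.00243433 -302.95480873  133.93079752]]
(0, 1, 0) (554, -441, 43) [-0.73  0.65  1.41  0.    1.08 -2.3 ]
(0, 1, 0) (700, -375, 37) [-0.54  0.76  1.18  0.    1.2  -2.12]
(0, -1, 0) (554, -441, 43) [-0.73  0.65  1.41 -0.    1.08  0.84]
(0, -1, 0) (700, -375, 37) [-0.54  0.76  1.18 -0.    1.2   1.03]
1 -34 [-0.81  0.1   2.02  0.69  0.73 -1.33]
1 34 [-0.3   0.69  1.02 -0.22  1.98 -0.4 ]
1 0 [-0.46  0.31  1.51  0.    1.32 -0.52]
-1 -34 [-0.81  0.1   2.02  0.69  0.73  1.82]
-1 34 None
-1 0 [-0.46  0.31  1.51 -0.    1.32  2.62]
```

Run:
```python
from h import *
manip.move_ptp((500,-445,300),ori((0,-1,0)))
s=monitor.observe();print(s['t'],s['ee_pos'],s['qpos'])
p,d,c=snap('wrist','w1')
z=load('w1');W=cloud(z);Z=W[...,2]
```

```text
1.2667 [ 499.04975466 -445.21761079  299.47567459] [-7.91104541e-01  4.02528562e-01  1.18547542e+00 -8.76811124e-04
  1.55481010e+00  7.79674658e-01]
```

View pics/w1.png

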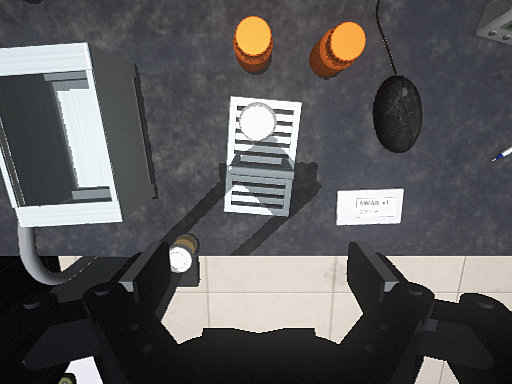

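The wrist view shows the plate at (262,155), the bottle cap at (257,121), the handle bar at (262,168) and the orange bottles at (253,38) and (338,48). I'll measure from this view.

Run:
```python
from h import *
z=load('w1');W=cloud(z);X,Y,Z=[W[...,i] for i in range(3)]
v,u=np.mgrid[:384,:512]; roi=(u>215)&(u<310)&(v>88)&(v<222)
print('table',np.nanmedian(Z[60:80,180:210]))
m=roi&(Z>100)&(v<145); q=W[m];(c,r)=cv2.minEnclosingCircle(q[:,:2].astype(np.float32));print('cap cloud',c,r,np.median(q,0))
vv,uu=np.where(m);(cc,rr)=cv2.minEnclosingCircle(np.c_[uu,vv].astype(np.float32));print('cap px',cc,rr,ray(z,*cc,108))
m=roi&(Z>100)&(v>150);q=W[m];print('bar',len(q),cv2.minAreaRect(q[:,:2].astype(np.float32)),np.median(q,0))
g=z['p'].astype(int).min(-1)
m=(roi&(g>110)).astype(np.uint8); m=cv2.morphologyEx(m,cv2.MORPH_CLOSE,np.ones((9,9)))
cn=max(cv2.findContours(m,0,2)[0],key=cv2.contourArea);rc=cv2.minAreaRect(cn);bx=cv2.boxPoints(rc);print(rc)
P=np.array([ray(z,*b,8) for b in bx]);print(np.round(P,1),P.mean(0));print('plate rect',cv2.minAreaRect(P[:,:2].astype(np.float32)))
q=np.array([ray(z,*b[0],8)[:2] for b in cn]).astype(np.float32);print(cv2.minAreaRect(q))
m=roi&(Z>4.5)&(Z<14)&(g>90);q=W[m];print('cloud',cv2.minAreaRect(q[:,:2].astype(np.float32)))
# bath rim
roi=(u<130)&(v<235); m=roi&(Z>111)&(Z<125); q=W[m]; print('bath',np.percentile(q,[1,99],axis=0))
```

```text
table -0.07486765436073028
cap cloud (555.2830200195312, -443.92449951171875) 19.91924476623535 [ 555.60395221 -443.93084005  107.34665406]
cap px (256.81817626953125, 122.36363983154297) 18.38195037841797 [ 555.80281154 -443.73986731  108.        ]
bar 614 ((499.9607849121094, -448.9218444824219), (75.2992172241211, 10.624553680419922), 85.2116470336914) [ 500.66991094 -448.3916895   107.59534504]
((262.5721740722656, 156.05763244628906), (72.74440002441406, 117.08895111083984), 3.0774552822113037)
[[ 417.3 -390.7    8. ]
 [ 588.8 -405.2    8. ]
 [ 583.5 -506.3    8. ]
 [ 410.8 -503.2    8. ]] [ 500.13619396 -451.35605271    8.        ]
plate rect ((500.2406005859375, -451.9569091796875), (112.67069244384766, 172.59735107421875), 86.69158935546875)
((500.1649169921875, -451.1082458496094), (106.43489837646484, 170.41522216796875), 85.1914291381836)
cloud ((499.7812805175781, -448.72235107421875), (100.05298614501953, 170.28585815429688), 85.16516876220703)
bath [[ 439.56612349 -284.08033153  111.46004457]
 [ 631.61613036 -162.2440248   118.90434602]]
```

Run:
```python
from h import *
o=ori((0,-1,0))
manip.move_ptp((555.6,-443.9,150),o)
print(manip.move_straight((555.6,-443.9,37.5),o,max_speed=120,stop_force=8))
s=monitor.observe();print(s['t'],s['ee_pos'],s['contact_force'])
snap('side','s1'); snap('wrist','w2')
claw.gripper_to(30,squeeze=35)
s=monitor.observe();print(s['t'],s['ee_pos'],s['gripper_width'],s['contact_force'])
manip.move_straight((555.6,-443.9,67.5),o,max_speed=80)
snap('side','s2'); snap('wrist','w3')
s=monitor.observe();print(s['t'],s['ee_pos'],s['gripper_width'],s['contact_force'])
a=[cv2.imread(f'pics/{n}.png') for n in ('s1','s2')]
cv2.imwrite('pics/c2.png',np.hstack([cv2.resize(i[150:310,200:350],None,fx=2.6,fy=2.6) for i in a]+[]))
```

```text
False
3.0917 [ 556.23268989 -444.51338451   38.57165303] [ 0.5837041  -0.38645103 -0.20324008]
3.65 [ 555.82696829 -444.14561906   38.03129571] 44.54806927873961 [-0.1569153   0.77878662  2.64049121]
4.275 [ 555.31203033 -443.63610188   67.27575377] 44.492797844554815 [ 0.19119227 -0.50821043 -1.08970471]
```

View pics/c2.png

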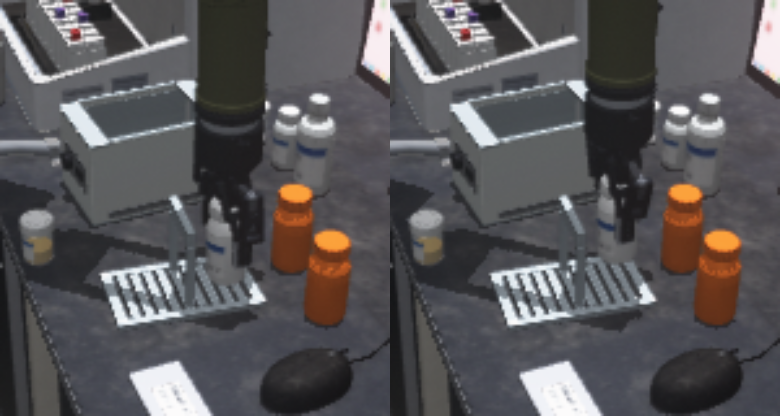

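View pics/w3.png

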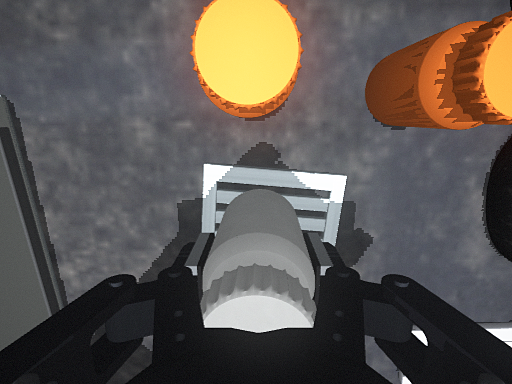

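Crop: the bottle hangs upright in the jaws, and the plate is undisturbed. Now I'll set the bottle down on the free spot at (700,-375).

Run:
```python
from h import *
o=ori((0,-1,0))
manip.move_straight((555.6,-443.9,170),o,max_speed=200)
manip.move_straight((700,-375,170),o,max_speed=150)
manip.move_straight((700,-375,45),o,max_speed=120)
s=monitor.observe();print(s['ee_pos'],s['contact_force'])
print(manip.move_straight((700,-375,25),o,max_speed=15,stop_force=4))
s=monitor.observe();print(s['t'],s['ee_pos'],s['contact_force'])
snap('wrist','w4')
```

```text
[ 700.76634062 -375.50474948   46.23656679] [ 0.48691215 -0.8445803  -0.97118152]
True
8.2917 [ 699.81466521 -374.92128243   30.04910432] [-1.63897785 -0.2716688   4.62804803]
```

View pics/w4.png

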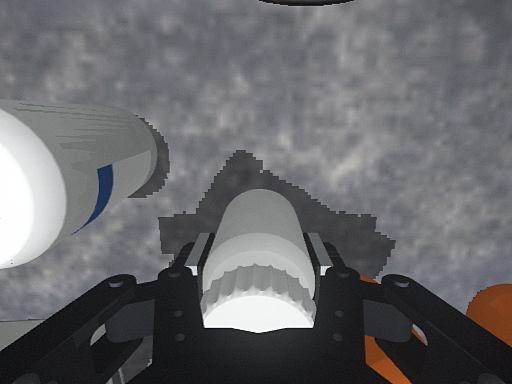

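The bottle touched down at TCP z 30 as predicted. The tall bottle at (70,180) is clear of the finger. I'll open part way and retreat.

Run:
```python
from h import *
o=ori((0,-1,0))
claw.gripper_to(66)
manip.move_straight((700,-375,170),o,max_speed=150)
# to plate bar
e=np.radians(-4.8); jaw=(np.cos(e),np.sin(e),0); o2=ori(jaw)
manip.move_ptp((500,-448.8,260),o2)
s=monitor.observe();print(s['t'],s['ee_pos'],s['qpos'])
snap('wrist','w5'); snap('top','t5')
z=load('w5');W=cloud(z);v,u=np.mgrid[:384,:512]
m=(abs(W[...,2]-107)<5)&(W[...,0]>470)&(W[...,0]<530)&(W[...,1]>-500)&(W[...,1]<-400);q=W[m]
print('bar',len(q),cv2.minAreaRect(q[:,:2].astype(np.float32)))
z=load('t5');W=cloud(z)
m=(W[...,2]>85)&(W[...,2]<105)&(abs(W[...,0]-700)<40)&(abs(W[...,1]+375)<40);q=W[m];print('cap',len(q),np.median(q,0))
im=cv2.imread('pics/t5.png')[120:260,215:395]; cv2.imwrite('pics/c5.png',cv2.resize(im,None,fx=4,fy=4))
```

```text
11.3083 [ 500.18381466 -448.58492794  259.3438822 ] [-7.94030133e-01  4.26208364e-01  1.24477432e+00  2.04440400e-04
  1.47148536e+00 -7.09898987e-01]
bar 723 ((500.91326904296875, -447.6268310546875), (74.7014389038086, 9.489773750305176), 85.20396423339844)
cap 104 [ 695.68265706 -372.16660111   99.16522061]
```

View pics/c5.png

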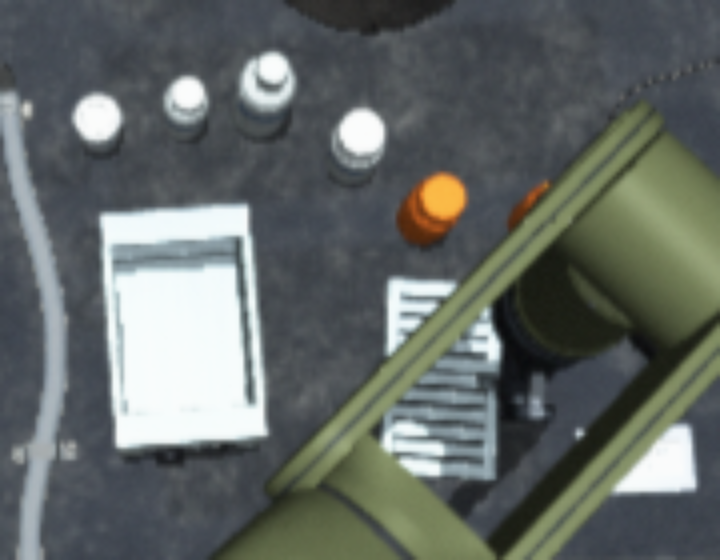

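View pics/w5.png

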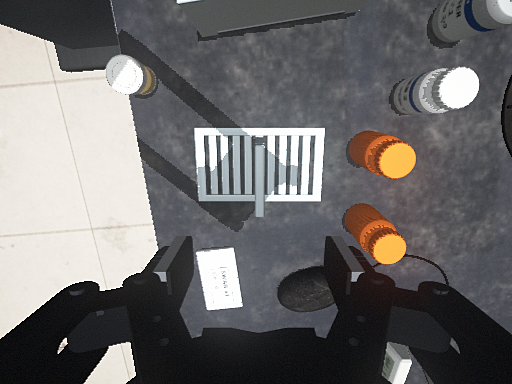

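The bottle stands upright at top-crop (360,145). The plate is clear, with its handle at wrist pixel (260,175). Next, one wrist look at the bath from close up before gripping the plate.

Run:
```python
from h import *
e=np.radians(-4.8); jaw=(np.cos(e),np.sin(e),0); o2=ori(jaw)
manip.move_ptp((530,-310,300),o2)
manip.wait(.2)
s=monitor.observe();print(s['t'])
snap('wrist','w6')
z=load('w6');W=cloud(z)
m=(W[...,2]>112)&(W[...,2]<121)&(W[...,0]>420)&(W[...,0]<645)&(W[...,1]>-300)&(W[...,1]<-140);q=W[m]
print(len(q),cv2.minAreaRect(q[:,:2].astype(np.float32)),np.median(q[:,2]))
im=cv2.imread('pics/w6.png'); im[m]=im[m]//2+np.array([0,0,120],np.uint8); cv2.imwrite('pics/w6m.png',im)
```

```text
12.25
8268 ((535.6356811523438, -218.559814453125), (192.352294921875, 122.55293273925781), 3.6025807857513428) 116.11855236003979
```

View pics/w6m.png

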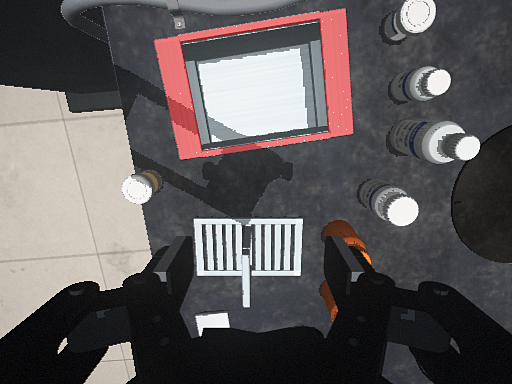

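The mask covers the whole bath rim at (255,85), giving the bath at (535.6,-218.6) with yaw 3.6°. The ledges are visible inside both ends. Next I'll plan the insertion in the bath's x–z plane and check clearances and IK.

```bash
cat >> h.py <<'E'
BX,BY,BYAW=535.6,-218.6,np.radians(3.6)
def tcp(t,ox,oz,gh,dy=0.,dx=0.):
    """TCP pose for plate origin (ox,0,oz) in bath frame, tilt t deg (+x end down), gh = TCP height over plate underside"""
    t=np.radians(t);c,s=np.cos(BYAW),np.sin(BYAW);ex=np.array([c,s,0]);ey=np.array([-s,c,0]);k=np.array([0,0,1.])
    px=ex*np.cos(t)-k*np.sin(t);pz=ex*np.sin(t)+k*np.cos(t)
    return np.array([BX,BY,0])+ex*ox+ey*dy+k*oz+pz*gh+px*dx, ori(px,-pz)
def low(t,xl,zl):
    """plate origin such that low underside corner (85,0) is at xl,zl"""
    r=np.radians(t);return (t,xl-85*np.cos(r),zl+85*np.sin(r))
A=[(34,-13,190),(34,-13,131),(34,8,131),(34,8,72),low(34,78.5,23),low(28,79.5,22.5),low(22,81,22),low(16,82.5,22),low(10,84,22),low(5,84.7,22),(0,0,22.5)]
E
python3 - <<'E'
from h import *
boxes=[(70,96,110,116),(-96,-70,110,116),(90,96,0,116),(-96,-90,0,116),(76,90,0,20),(-90,-76,0,20),(-90,90,0,5)]
def pts(t,ox,oz):
    r=np.radians(t);L=[]
    for a0,a1,b0,b1 in [(-85,85,0,8),(-8,8,79,108),(-43,43,152,250),(-30,30,108,152)]:
        a=np.linspace(a0,a1,171);b=np.linspace(b0,b1,30)
        L.append(np.vstack([np.c_[a,a*0+b0],np.c_[a,a*0+b1],np.c_[b*0+a0,b],np.c_[b*0+a1,b]]))
    P=np.vstack(L);return np.c_[ox+P[:,0]*np.cos(r)+P[:,1]*np.sin(r),oz-P[:,0]*np.sin(r)+P[:,1]*np.cos(r)]
def clear(w):
    P=pts(*w);m=99
    for i,(x0,x1,z0,z1) in enumerate(boxes):
        dx=np.maximum(x0-P[:,0],P[:,0]-x1);dz=np.maximum(z0-P[:,1],P[:,1]-z1)
        d=np.where((dx>0)&(dz>0),np.hypot(dx,dz),np.maximum(dx,dz)).min()
        if d<m:m=d;j=i
    return round(m,1),j
for w0,w1 in zip(A,A[1:]):
    # tcp-linear, slerp
    g=79;r=[]
    for f in np.linspace(0,1,11):
        t=w0[0]+(w1[0]-w0[0])*f
        h=lambda w:np.array([w[1]+g*np.sin(np.radians(w[0])),w[2]+g*np.cos(np.radians(w[0]))])
        T=h(w0)*(1-f)+h(w1)*f; r.append(clear((t,T[0]-g*np.sin(np.radians(t)),T[1]-g*np.cos(np.radians(t)))))
    p,o=tcp(*w1,79);q=kinematics.solve_ik(p,o)
    print(np.round(w1,1),min(r),np.round(p),None if q is None else np.round(q,2))
E
```

```text
[ 34 -13 131] (np.float64(8.1), 0) [ 567. -217.  196.] [-0.31  0.69  1.07 -0.22  1.93 -0.39]
[ 34   8 131] (np.float64(7.1), 2) [ 588. -215.  196.] [-0.3   0.72  1.01 -0.22  1.96 -0.39]
[34  8 72] (np.float64(4.5), 4) [ 588. -215.  137.] [-0.3   0.76  1.08 -0.21  1.86 -0.37]
[34.   8.  70.5] (np.float64(3.0), 4) [ 588. -215.  136.] [-0.3   0.76  1.08 -0.21  1.86 -0.37]
[28.   4.4 62.4] (np.float64(2.5), 4) [ 577. -216.  132.] [-0.32  0.69  1.18 -0.18  1.72 -0.37]
[22.   2.2 53.8] (np.float64(2.0), 4) [ 567. -217.  127.] [-0.34  0.63  1.29 -0.15  1.58 -0.38]
[16.   0.8 45.4] (np.float64(1.9), 4) [ 558. -217.  121.] [-0.37  0.57  1.39 -0.12  1.44 -0.4 ]
[10.   0.3 36.8] (np.float64(1.9), 4) [ 550. -218.  115.] [-0.4   0.51  1.49 -0.08  1.29 -0.43]
[ 5.   0.  29.4] (np.float64(1.9), 4) [ 542. -218.  108.] [-0.43  0.47  1.58 -0.04  1.17 -0.47]
[ 0.   0.  22.5] (np.float64(2.0), 4) [ 536. -219.  102.] [-0.46  0.44  1.67 -0.    1.04 -0.52]
```

Clearances are 7 mm or more at the lips, and IK is fine along the whole path. Now I'll grip the handle.

Run:
```python
from h import *
e=np.radians(-4.8); jaw=(np.cos(e),np.sin(e),0); o2=ori(jaw)
manip.move_ptp((500.3,-448.4,180),o2)
claw.gripper_to(45)
print(manip.move_straight((500.3,-448.4,79),o2,max_speed=100,stop_force=8))
claw.gripper_to(2,squeeze=100)
s=monitor.observe();print(s['t'],s['ee_pos'],s['gripper_width'],s['contact_force'],s['wrist_torque'])
snap('wrist','w7')
manip.move_straight((500.3,-448.4,99),o2,max_speed=60)
manip.wait(.2)
s=monitor.observe();print(s['t'],s['ee_pos'],s['gripper_width'],s['contact_force'],s['wrist_torque'])
snap('side','s7');snap('wrist','w8')
im=cv2.imread('pics/s7.png')[150:310,200:350]
cv2.imwrite('pics/c7.png',np.hstack([cv2.resize(im,(390,416)),cv2.resize(cv2.imread('pics/w8.png'),(400,300)).copy() if 0 else cv2.resize(cv2.imread('pics/w8.png'),(410,416))]))
```

```text
False
14.9833 [ 500.69112737 -448.73499185   79.86906578] 8.292428614435272 [-0.14945571 -0.29746472  4.664313  ] [0.05618266 0.04732246 0.00264606]
15.7167 [ 500.01598363 -448.13419643   98.51905009] 8.40075197979735 [ 0.94084148  0.82760925 -3.64194194] [ 0.09318335 -0.08219718  0.0192764 ]
```

View pics/c7.png

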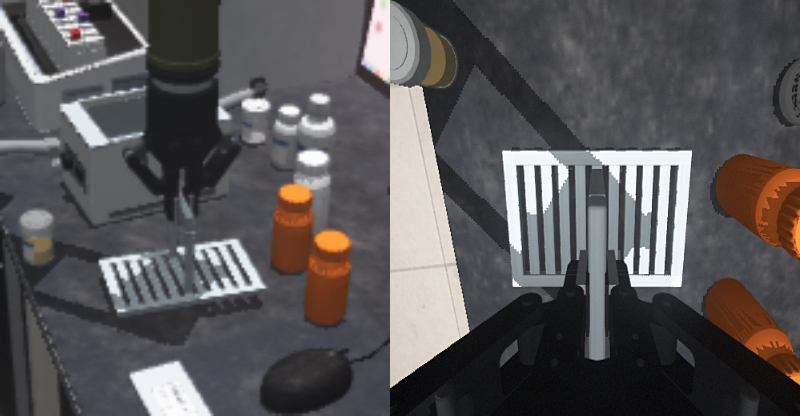

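The plate is held level by the handle and stays parallel to the jaws in the wrist view. I'll lift it, carry it over the bath, tilt it, and check the tilt.

Run:
```python
from h import *
e=np.radians(-4.8); jaw=(np.cos(e),np.sin(e),0); o2=ori(jaw)
manip.move_straight((500.3,-448.4,300),o2,max_speed=150)
manip.move_straight(*tcp(0,-30,215,79.3),max_speed=150)
manip.move_straight(*tcp(34,-13,190,79.3),max_speed=60)
manip.wait(.4)
s=monitor.observe();print(s['t'],s['ee_pos'],s['gripper_width'],s['qpos'],tcp(34,-13,190,79.3)[0])
for n in ('side','wrist','top'): snap(n,n[0]+'9')
a=cv2.imread('pics/s9.png')[110:260,190:340];b=cv2.imread('pics/w9.png')
cv2.imwrite('pics/c9.png',np.hstack([cv2.resize(a,(390,400)),cv2.resize(b,(410,400))]))
c,s_=np.cos(BYAW),np.sin(BYAW)
for t in ('s9','t9','w9'):
    W=cloud(load(t));d=W-np.array([BX,BY,0]);bx=d[...,0]*c+d[...,1]*s_;by=-d[...,0]*s_+d[...,1]*c
    m=(abs(by)<70)&(abs(bx)<110)&(W[...,2]>122)
    q=np.c_[bx[m],by[m],W[...,2][m]]
    # plate coords under the planned pose
    r=np.radians(34);a=(q[:,0]+13)*np.cos(r)-(q[:,2]-190)*np.sin(r);b=(q[:,0]+13)*np.sin(r)+(q[:,2]-190)*np.cos(r)
    k=(b>-12)&(b<22)&(abs(a)<110)
    if k.sum()>20:
        print(t,k.sum(),'a',np.percentile(a[k],[1,99]).round(1),'y',np.percentile(q[k,1],[1,99]).round(1),'slope deg',np.degrees(np.polyfit(a[k],b[k],1)[0]).round(2),'b',np.percentile(b[k],[5,50,95]).round(1))
```

```text
20.7333 [ 566.70794988 -216.69111312  256.21638676] 8.334697255930918 [-0.31014992  0.65201737  0.99836938 -0.23040243  2.04044773 -0.41932128] [ 566.88214703 -216.63189413  255.7426795 ]
s9 405 a [-87.1  81. ] y [-53.6  46.9] slope deg 0.66 b [ 1.2  6.7 12.3]
t9 1142 a [-86.9  75.1] y [-47.9  50.4] slope deg 0.12 b [1.3 6.  9.7]
w9 19373 a [-83.6  83.3] y [-47.9  50.3] slope deg 0.14 b [3.8 6.5 8. ]
```

View pics/c9.png

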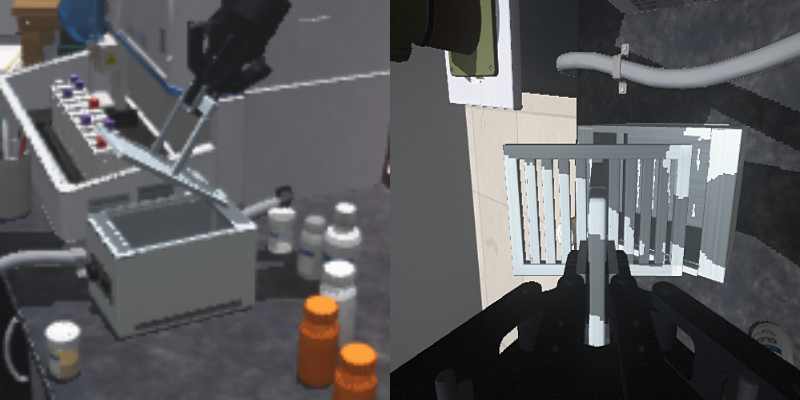

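The side crop shows the plate tilted, with its far end down over the mouth, and the wrist crop shows it centred over the bath. The clouds give the tilt within 0.2°, y about +1 mm, and the plate about 1 mm low. Inserting now with those corrections and force guards.

Run:
```python
from h import *
G=80.2
for w,v in [(A[1],60),(A[2],40),(A[3],60)]:
    st=manip.move_straight(*tcp(*w,G,dy=-1),max_speed=v,stop_force=10)
    s=monitor.observe();print(w,st,s['t'].__round__(2),np.round(s['ee_pos']-tcp(*w,G,dy=-1)[0],1),np.round(s['contact_force'],1))
    if st: break
manip.wait(.2)
for n in ('side','top','wrist'): snap(n,n[0]+'10')
a=cv2.imread('pics/s10.png')[110:260,190:340];b=cv2.imread('pics/w10.png')
cv2.imwrite('pics/c10.png',np.hstack([cv2.resize(a,(390,400)),cv2.resize(b,(410,400))]))
```

```text
(34, -13, 131) False 22.01 [ 0.2 -0.1  0.4] [ 0.2  0.3 -3.7]
(34, 8, 131) False 22.68 [ 0.   0.1 -0.2] [ 0.3  0.  -2.4]
(34, 8, 72) False 23.82 [ 0.3 -0.1  0.5] [-0.5 -0.2 -4. ]
```

View pics/c10.png

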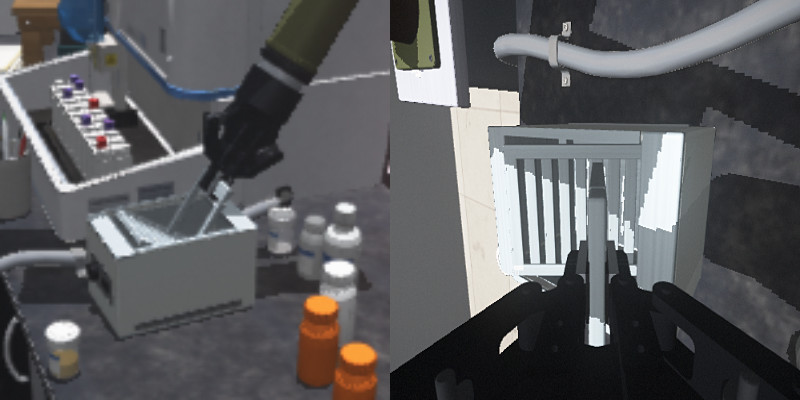

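The far end is under the far lip with no contact force. The near end is inside the mouth, at wrist-crop (505,210). Now I'll lower it and rotate it flat.

Run:
```python
from h import *
G=80.2
for w in A[4:]:
    st=manip.move_straight(*tcp(*w,G,dy=-1),max_speed=20,stop_force=12)
    s=monitor.observe();print(np.round(w,1),st,s['t'].__round__(2),np.round(s['ee_pos']-tcp(*w,G,dy=-1)[0],1),np.round(s['contact_force'],1),np.round(s['wrist_torque'],2))
    if st: break
for n in ('side','top','wrist'): snap(n,n[0]+'11')
a=cv2.imread('pics/s11.png')[110:260,190:340];b=cv2.imread('pics/w11.png')
cv2.imwrite('pics/c11.png',np.hstack([cv2.resize(a,(390,400)),cv2.resize(b,(410,400))]))
```

```text
[34.   8.  70.5] False 24.42 [-0.1  0.  -0.2] [-0.1 -0.9 -2.8] [ 0.08 -0.67 -0.02]
[28.   4.4 62.4] False 25.14 [ 0.1 -0.1  0.1] [-0.1 -1.3 -3.4] [ 0.04 -0.66  0.04]
[22.   2.2 53.8] False 25.84 [ 0.2 -0.   0. ] [ 0.4 -0.2 -3.1] [ 0.05 -0.52 -0.06]
[16.   0.8 45.4] False 26.54 [ 0.3 -0.1  0.1] [-0.6  0.9 -3.2] [-0.03 -0.36  0.03]
[10.   0.3 36.8] False 27.24 [ 0.4 -0.1  0.1] [-0.6 -0.3 -3.2] [-0.01 -0.27 -0.02]
[ 5.   0.  29.4] False 27.88 [ 0.4 -0.1  0.2] [-0.4 -0.4 -3.6] [ 0.03 -0.13  0.01]
[ 0.   0.  22.5] False 28.51 [ 0.4 -0.2  0.2] [-0.5 -0.4 -2.8] [-0.   -0.01  0.  ]
```

View pics/c11.png

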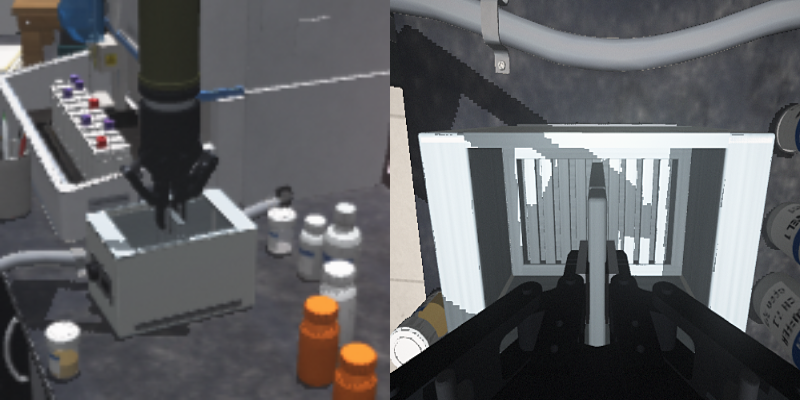

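The plate is flat and centred in the cavity, still carried about 2 mm above the ledges. I'll set it down gently, check, and release.

Run:
```python
from h import *
G=80.2
manip.wait(.3)
st=manip.move_straight(*tcp(0,0,16,G,dy=-1),max_speed=8,stop_force=4)
s=monitor.observe();print(st,s['t'],s['ee_pos'],s['ee_pos'][2]-G,np.round(s['contact_force'],1),np.round(s['wrist_torque'],2))
snap('wrist','w12')
W=cloud(load('w12'));c,s_=np.cos(BYAW),np.sin(BYAW);d=W-np.array([BX,BY,0]);bx=d[...,0]*c+d[...,1]*s_;by=-d[...,0]*s_+d[...,1]*c
m=(abs(bx)<69)&(abs(by)<50)&(abs(W[...,2]-28)<5)
A_=np.c_[bx[m],by[m],np.ones(m.sum())];print(m.sum(),'plane',np.linalg.lstsq(A_,W[...,2][m],rcond=None)[0])
```

```text
True 29.4417 [ 535.72092622 -219.57440568   99.85893637] 19.658936372970132 [-0.3 -0.7  5.7] [-0.06  0.01  0.01]
13342 plane [-3.42656452e-04  3.85670890e-03  2.69488397e+01]
```

Contact came at an underside height of about 20 mm, and the plate top is level to under 0.3°. Releasing now, opening only as far as needed, then retreating straight up.

Run:
```python
from h import *
claw.gripper_to(32,squeeze=20)
s=monitor.observe();print(s['t'],s['gripper_width'],s['contact_force'])
p,o=tcp(0,0,20,80.2,dy=-1)
manip.move_straight(p+[0,0,60],o,max_speed=60)
manip.move_straight((500,-320,300),o,max_speed=150)
manip.wait(.3)
s=monitor.observe();print(s['t'],s['ee_pos'])
for n in ('side','top','wrist'): snap(n,n[0]+'13')
c,s_=np.cos(BYAW),np.sin(BYAW)
for t in ('w13','t13'):
    W=cloud(load(t));d=W-np.array([BX,BY,0]);bx=d[...,0]*c+d[...,1]*s_;by=-d[...,0]*s_+d[...,1]*c;Z=W[...,2]
    m=(abs(bx)<69)&(abs(by)<48)&(abs(Z-27.5)<5)
    if m.sum()>50:
        A_=np.c_[bx[m],by[m],np.ones(m.sum())];print(t,m.sum(),'plane',np.linalg.lstsq(A_,Z[m],rcond=None)[0].round(4))
    m=(abs(bx)<40)&(abs(by)<55)&(abs(Z-128)<6)
    q=np.c_[bx[m],by[m]].astype(np.float32)
    if len(q)>10: print('bar',len(q),cv2.minAreaRect(q),np.median(Z[m]))
    m=(Z>90)&(Z<106)&(abs(W[...,0]-700)<32)&(abs(W[...,1]+375)<32);q=W[m]
    if len(q)>10: print('bottle cap',len(q),np.median(q,0),cv2.minEnclosingCircle(q[:,:2].astype(np.float32)))
a=cv2.imread('pics/s13.png')[130:280,190:340];b=cv2.imread('pics/w13.png')
cv2.imwrite('pics/c13.png',np.hstack([cv2.resize(a,(390,400)),cv2.resize(b,(410,400))]))
```

```text
29.8417 31.933595051614564 [-0.13975652 -0.0178038  -0.19545817]
32.65 [ 500.02614197 -319.61229355  299.58497206]
w13 5161 plane [-1.00000e-03 -4.00000e-04  2.70995e+01]
bar 841 ((-0.5475702285766602, -0.1590118408203125), (10.296781539916992, 75.19563293457031), 0.09707105904817581) 127.6774440461524
bottle cap 814 [ 697.66605038 -371.92935346   99.15719401] ((699.9171752929688, -373.3369445800781), 20.039525985717773)
t13 403 plane [-1.40000e-03  2.00000e-04  2.77788e+01]
bar 43 ((-2.0584278106689453, 14.437764167785645), (9.648430824279785, 45.897850036621094), 0.3491760790348053) 128.8119215189747
```

View pics/c13.png

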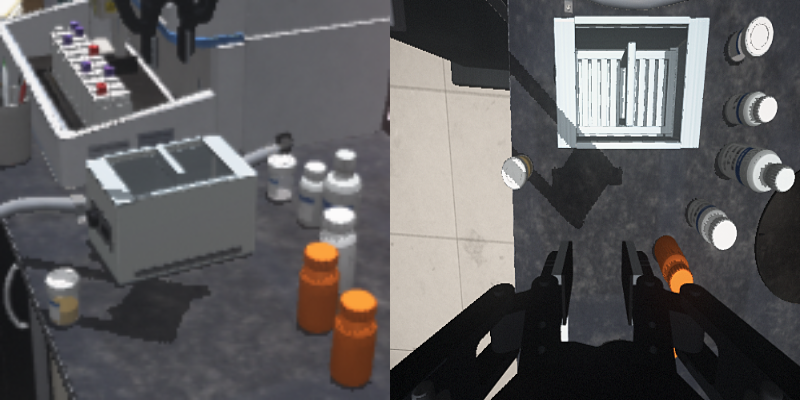

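View pics/t13.png

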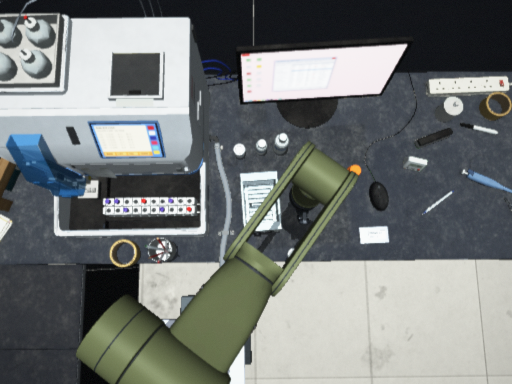

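The plate lies level in the bath with its ends under the lips; the handle is at wrist-crop (628,85), within 1 mm of the bath's centre. The bottle stands upright at wrist-crop (715,230), the bystanders are where they were, and the arm touches nothing.

Run:
```python
from h import *
order.finish_job(); print(monitor.observe()['t'])
```

```text
the job is handed in; nothing more can be done
the job is handed in; nothing more can be done
```

The job is done and handed in at about 33 s of the 67 s allowed. I stood the bottle on the worktop at about (700, -374) mm. Then I carried the plate by its handle, passed its far end under the lip at 34°, rotated it flat and set it down under force guard. I then let go and backed off.

**Last checks (before handing in):**
- **Plate:** it lies level to within about 0.1°. The handle bar is 0.5 mm from the bath's centre in x and 0.2 mm in y, and about 0.1° off in yaw. The bar top is at 127.7 mm, against 128 expected.
- **Bottle:** it stands upright about 226 mm from the bath's centre.
- **Other things:** by eye, none of those in view had moved. The arm hid part of the top view.

**Disagreements:**
- **Plate top height:** wrist depth gave 27.1 mm and the top camera 27.8 mm, against 28 mm expected. That is within the calibration error, and contact on setting down put the underside at about 19.7 mm.
- **Bar in the top view:** the last fit put the bar 14 mm off in y because the arm hid part of it, so I used the wrist fit.

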